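# Shut the stopcock, align the fastener and hold the filter cover down

## Robot

A 6-joint arm with a two-finger parallel gripper is mounted at the origin on a cart in front of the work surface, level with it; the furniture and walls round the work are solid. World frame = base frame: x ahead of the robot, y to its left, z up, the work surface at z = 0. Lengths are in mm, angles in rad, forces in N, time in s.
With the tool pointing down it reaches from about 300 to 950 mm from the base axis. Payload 3.1 kg.
Tool frame: the origin (TCP) lies on the mounting face of the last link; the fingertips stand tip_reach ahead of it and the grasp point (between the pads) lies 155 mm ahead of it (tip_reach is the distance from the TCP to the fingertips, in mm); z points along the fingers, y is the line along which they close (so a half turn about z gives the same grasp; the last joint's range is limited). The gripper opens to 85 mm and grips with 20 to 120 N. Pads are 22 mm wide; open, the fingers measure 114 mm over their backs; the gripper's body (76 mm by 85 mm) begins 54 mm behind the grasp point. The pads swing forward as they close: fully open they stand 13 mm farther back than shut.
Start: joints at [1.088, 0.308, 1.634, -0, 1.2, -0.07], TCP at [250.761, 572.497, 404.672] pointing down, gripper open.
Joint ranges: [-3.06, 3.06], [-0.79, 1.96], [0.05, 2.63], [-1.19, 4.34], [0.05, 2.64], [-2.94, 2.94]. Speed limits (rad/s): [2.79, 2.79, 3.14, 3.14, 3.14, 3.14].

## Interface

Orientations are given as [roll, pitch, yaw] about the fixed x, y, z axes, in that order (R = Rz(yaw) Ry(pitch) Rx(roll)).
In Python, from rig import get_state, capture, job_done, search_frame, mark_of, tip_reach gives the robot as it stands. The module is installed in compiled form; this text tells all that it offers.
- The arm moves only by the tool step_arm, never from a script. Its argument "targets" is one flat list of numbers, 5 for each row, row after row: the shift along the tool's x, y, z in cm, then the turn about the tool's z in degrees, then the opening, from 0 (shut) to 1 (fully open). In form: [x, y, z, roll, hand, x, y, z, roll, hand, ...]. A call has 1 to 12 rows; each row shifts and turns the commanded pose from where the row before left it, along the tool's axes as they then stand; what a row does not reach is not made up. A row lasts 1/12 s, in which the tool goes at most 41.7 mm and 7.16 degrees, less where a joint would pass 70% of its speed; a pose out of reach is approached as far as the arm can. A call with a gripper value outside its range is refused whole. The fingers move at their own pace and stop on an object; "grip_force" is the grip in N (left out, the last holds). Time passes only in rows, so rows that do not move let the fingers close. It gives the time, the measured TCP pose, the force, the opening and the grip force at its end, in the units of the state.
- get_state(): the state, without advancing time (a new reading comes with each control period).
- capture(name): name is "scene" or "top" or "wrist"; returns a dict with "frame" (384x512x3 uint8, red, green, blue), "range_z" (384x512 float32, mm along the optical axis (not along the pixel's ray), 0 where there is no reading), "vfov" (degrees; the focal length in pixels is half the picture's height over the tangent of half this angle, whatever the lens; pixels are square), "cx", "cy" (the principal point, pixels), "R" (3x3) and "t" (3): a world point X has camera coordinates R X + t. Camera axes: x right, y down, z forward; pixel columns grow to the right and rows downward; lengths in mm; the calibration is good to about 2 mm. A picture is of the moment at which its call begins.
- job_done(): hands the job in; it is judged then, once.
Trained networks look in the newest picture that a camera, given by its name, has taken for a name from the list of things; names that differ only in an ending like _2 or _b are one class to them, and where a whole thing is asked for, a point or a joint stands for the part that bears it (a point fixed in the world has none). Each returns a list of dicts, best first, with "p" (0 to 1); they miss things now and then, are a little off and sometimes report something else, mostly with a low value. They report only what shows in the picture. A call takes as long as a camera call.
- search_frame(label, camera): "rect" ([centre column, centre row, width, height] in pixels, round what is visible of it).
- mark_of(label, camera): "location" ([column, row] in pixels: a listed point, or the origin of a listed thing).
The state is a dict: "time_s": time; "joint_positions": joint angles; "qvel": joint speeds; "joint_torque": joint torques, N m; "ee_pos": TCP position; "ee_rot": TCP orientation; "contact_force": force on the tool from outside, world axes, zero at the start; "torque": the same for the moment, N m; "finger_gap": opening from 0.0 (shut) to 1.0 (fully open); "grasp_force": force on a finger pad.
Only numpy, scipy, OpenCV 4.12 (cv2) and the standard library are available. Lean on these libraries where they do the work, as an engineer would, in place of code of your own. Each camera call takes 0.05 s, during which the arm holds its last target. There are 200 camera calls.

## Task

Close the filter housing's stopcock by swinging its red lever a quarter turn, from in line with the pipe to square across it, against its stop; then turn the black quarter-turn fastener on the cover until the white-lined slot along its bar lines up with the two yellow marks. Then press the sprung cover all the way down against the housing and keep pressing: finish while still holding it down with the fingers, stopcock shut and slot lined up. Leave the jars, bottles and dishes around it where they stand.

Things in the scene. Friction and masses are not known exactly. Their poses are not given: they have to be found in the camera images.
- housing: White filter housing fixed to the bench, 120 (x) x 120 (y) x 60 mm high, blue plate on its front (-x) face, turned up to 0.4 rad about the vertical. Origin: centre of its underside. A brass pipe (18 mm thick, 36 mm up, at x = 20 mm) runs from its left face to y = 184 mm; its stopcock body reaches 50 mm up. On top lies the sprung cover, under four bolt heads at x = +-47, y = +-44 mm.
- lever (a joint): Stopcock lever, vertical axis, rad: 0 = open, pointing along the housing's +y, in line with the pipe; grows clockwise seen from above to 1.571 = closed stop, pointing along the housing's +x, away from the robot. Starts at 0 to 0.3. Stays where it is left; needs about 0.08 N m.
- lever_pivot (a point): Point on the lever's turning axis at half the lever's thickness (78 mm above the bench); at x = 20, y = 115 mm in the housing's frame. A brass stem and an 11 mm nut top (4 mm high) are here.
- lever_tip (a point): Outer end of the red lever, 71 mm from the pivot. The lever is a flat bar 14 mm wide and 12 mm thick (72 to 84 mm above the bench), free all round beyond 20 mm from the pivot, with the pipe 27 mm below it when open.
- fastener (a joint): Quarter-turn fastener, vertical axis, rad: 0 = slot in line with the yellow marks, bar along the housing's x; positive is counterclockwise from above. Starts at 0.6 to 1.4; stops at -0.5 and 1.6, none at 0. Stays where left; needs about 0.06 N m. Its key enters the housing only within about 0.17 rad of 0: else the cover goes down just 1 to 2 mm. With the cover down it cannot turn.
- fastener_grip (a point): Centre of the fastener's black bar, on the turning axis, 12.5 mm above the cover's top. The bar is 40 mm long (its own x), 12 mm wide, and stands 23 mm above the cover's top on a 42 mm disc 3 mm thick; a white line marks the slot along its top.
- cover (a joint): Cover's travel down, m: 0 = raised on its springs, 8 mm clear of the housing; 0.008 = home against the housing. It slides straight down with no tilt wherever it is pressed (also through the fastener); needs about 4 N to start and 10 N at the bottom and springs up again when let go.
- cover_top (a point): Centre of the top of the aluminium cover (108 x 102 x 8 mm), under the fastener, 76 mm above the bench when raised. Two yellow marks (14 x 4 mm) lie on it, centred 34 mm either side along the housing's x; bolt heads (11 mm wide) stand 4 mm above it near its corners.
- jar: Bystander: glass jar with red lid to the right of the housing, 60 mm wide, 76 mm high. Origin: centre of its underside.
- red_bottle: Bystander: white bottle to the left with red cap, 48 mm wide, 94 mm high. Origin: centre of its underside.
- petri: Bystander: shallow pale petri dish behind the housing, 90 mm wide, 16 mm high. Origin: centre of its underside.

How it is judged (in metres and radians):
On the way, in this order (a step that is already met when the one before it is completed fails the run):
1. the stopcock lever is closed (within 0.17 rad of its stop) (value of joint lever above 1.4 rad), for 0.2 s.
2. with the stopcock closed, the fastener's slot lines up with the marks (within 0.17 rad) (value of joint lever above 1.4 rad and value of joint fastener between -0.17 and 0.17 rad), for 0.2 s.
At the end, for the whole second after the job is handed in: Lever at 1.40 rad or more, fastener within 0.2 rad of the marks, cover at least 6.5 mm down of its 8 mm, held there by the fingers pressing with more than 3 N on the cover or its fastener (value of joint lever above 1.4 rad and value of joint fastener between -0.2 and 0.2 rad and value of joint cover above 0.0065 m and contact force between the fingers and housing above 3 N); the arm keeps its last pose, push and grip.
It fails at once if a bystander is moved more than 30 mm or tipped over (distance of any of jar, red_bottle, petri from where it was at the start of the episode above 0.03 m or angle between any of jar, red_bottle, petri's own z axis and vertical above 0.5 rad).
It also fails if it takes over 48 s, if anything falls off the work surface, if the arm or the gripper's body presses on something with over 40 N, if the wrist force passes 120 N, or if a joint passes its speed limit or range.

## Working session

There is one attempt and no reset: what is moved stays moved. The work goes in short steps, Python scripts to look and compute and a tool call to move; the robot and the scene stay as the last step left them, time stands still between calls to the robot, and variables do not carry over. Pictures are saved under pics/ and viewed, at most 10 in all, crops included, and the job is handed in when it is done.

Besides the shell and the picture viewer there is one more tool, called after ">>>" in YAML: its name, and indented under it one key for each argument. step_arm: Moves the arm, as the interface text tells. Its arguments: {"type":"object","properties":{"targets":{"type":"array"},"grip_force":{"type":"number"}},"required":["targets"]}

```bash
mkdir -p pics
cat > h.py <<'E'
import numpy as np, cv2
from rig import *
def cam(n):
    c=capture(n); c['f']=192/np.tan(np.radians(c['vfov'])/2); return c
def onplane(c,uv,z):
    d=np.array([(uv[0]-c['cx'])/c['f'],(uv[1]-c['cy'])/c['f'],1.]); R=np.array(c['R']);t=np.array(c['t'])
    o=-R.T@t; w=R.T@d; return o+w*(z-o[2])/w[2]
def cloud(c):
    v,u=np.mgrid[0:384,0:512]; z=c['range_z']
    P=np.stack([(u-c['cx'])/c['f']*z,(v-c['cy'])/c['f']*z,z],-1)
    return (P-np.array(c['t']))@np.array(c['R'])
def proj(c,X):
    p=np.array(c['R'])@X+np.array(c['t']); return p[:2]/p[2]*c['f']+[c['cx'],c['cy']]
E
python3 - <<'E'
from h import *
s=get_state();print({k:np.round(v,3) for k,v in s.items()});print(tip_reach)
H=dict(lever_pivot=78,lever_tip=78,fastener_grip=88.5,cover_top=76,housing=0,jar=0,red_bottle=0,petri=0)
ims=[]
for n in('top','scene'):
    c=cam(n);im=cv2.cvtColor(c['frame'],cv2.COLOR_RGB2BGR).copy();P=cloud(c)
    for k,z in H.items():
        m=mark_of(k,n)
        if m: 
            uv=m[0]['location'];print(n,k,round(m[0]['p'],2),np.round(uv),np.round(onplane(c,uv,z)),np.round(P[int(uv[1]),int(uv[0])]))
    cv2.imwrite(f'pics/{n}0.png',im)
E
```

```text
{'time_s': np.float64(0.0), 'joint_positions': array([ 1.088,  0.309,  1.635, -0.   ,  1.2  , -0.07 ]), 'qvel': array([-0.001, -0.   ,  0.   , -0.002, -0.001,  0.002]), 'joint_torque': array([ 0.0000e+00, -4.1524e+01, -2.7667e+01, -0.0000e+00,  1.0000e-02,
        0.0000e+00]), 'ee_pos': array([250.564, 572.107, 403.435]), 'ee_rot': array([-3.139, -0.   ,  2.729]), 'contact_force': array([-0.125,  0.367, -0.739]), 'torque': array([-0.013, -0.036,  0.025]), 'grasp_force': np.float64(0.0), 'finger_gap': np.float64(0.999)}
173.4
top lever_pivot 0.82 [221. 226.] [480.  64.  78.] [479.  65.  90.]
top lever_tip 0.72 [190. 224.] [485. 136.  78.] [486. 135.  84.]
top fastener_grip 0.5 [274. 230.] [470. -57.  88.] [469. -55. 100.]
top cover_top 0.93 [268. 235.] [462. -44.  76.] [463. -42.  78.]
top housing 0.75 [268. 235.] [471. -46.   0.] [462. -44.  85.]
top jar 0.69 [163. 201.] [555. 222.   0.] [541. 205.  66.]
top red_bottle 0.93 [163. 199.] [560. 224.   0.] [544. 206.  74.]
top petri 0.63 [241. 170.] [640.  26.   0.] [638.  27.  15.]
scene lever_pivot 0.47 [196. 194.] [468.  58.  78.] [467.  58.  81.]
scene lever_tip 0.68 [181. 182.] [473. 134.  78.] [551. 277.  -3.]
scene fastener_grip 0.48 [221. 209.] [462. -48.  88.] [461. -47.  90.]
scene cover_top 0.6 [198. 193.] [476.  64.  76.] [469.  57.  83.]
scene housing 0.98 [223. 246.] [457. -61.   0.] [ 415. -118.   55.]
scene jar 0.65 [354. 286.] [ 576. -328.    0.] [ 542. -346.   33.]
scene red_bottle 0.56 [193. 190.] [551. 209.   0.] [471.  77.  82.]
scene petri 0.59 [256. 207.] [626.  24.   0.] [  61. -611.  501.]
```

Run:
```python
import cv2
a=cv2.imread('pics/top0.png')[140:320,120:400];b=cv2.imread('pics/scene0.png')[110:320,120:400]
a=cv2.resize(a,(560,360)); cv2.imwrite('pics/t1.png',cv2.resize(cv2.imread('pics/top0.png')[140:320,140:390],(800,576),interpolation=cv2.INTER_CUBIC))
```

```text
(no output)
```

View pics/t1.png

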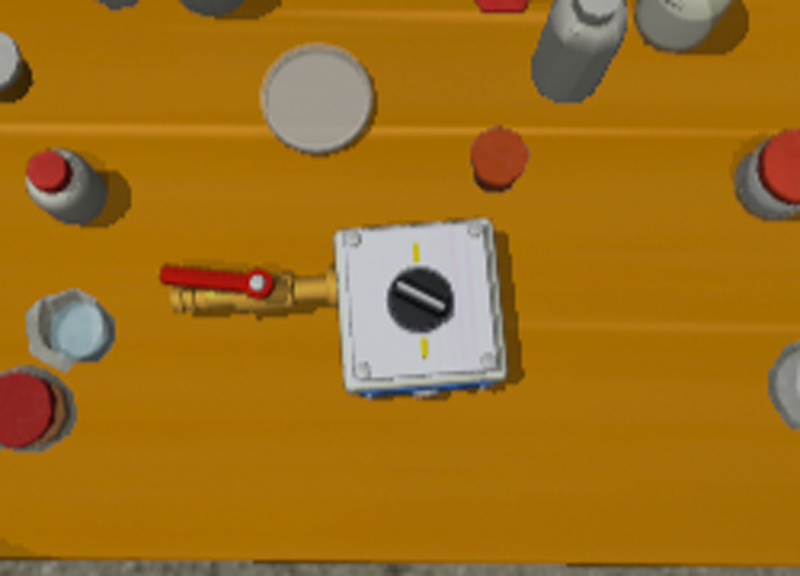

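View pics/scene0.png

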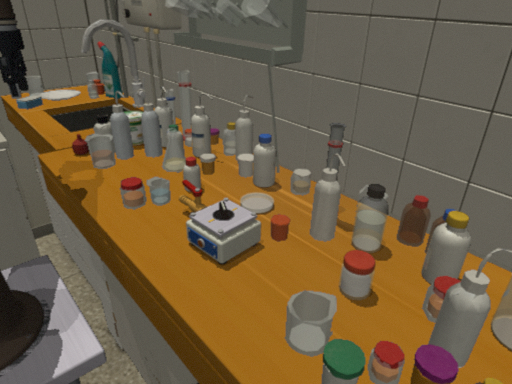

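The top crop shows the housing at crop (420,305), the yellow marks at (415,253) and (424,348), the lever pivot at (258,283) with the tip at (163,274), the slot from (395,286) to (446,308), the petri dish at (318,98) and the red-capped bottle at (65,185). Next I'll measure these by colour segmentation.

```bash
cat >> h.py <<'E'
def measure(c,verbose=True):
    hsv=cv2.cvtColor(c['frame'],cv2.COLOR_RGB2HSV).astype(int); P=cloud(c); h,s,v=hsv[...,0],hsv[...,1],hsv[...,2]
    box=(np.abs(P[...,0]-470)<130)&(np.abs(P[...,1]-30)<170)&(P[...,2]>60)&(P[...,2]<110)
    y=box&(h>22)&(h<36)&(s>150)&(v>120)&(np.hypot(P[...,0]-462,P[...,1]+46)<55)
    red=box&((h<6)|(h>172))&(s>150)&(v>60)
    return P,y,red
E
python3 - <<'E'
from h import *
c=cam('top');P,y,red=measure(c)
n,l,st,ce=cv2.connectedComponentsWithStats(y.astype(np.uint8))
Y=[]
for i in range(1,n): 
    print('yel',st[i],ce[i].round(1),onplane(c,ce[i],76).round(1)); 
    if st[i,4]>4:Y.append(onplane(c,ce[i],76))
n,l,st,ce=cv2.connectedComponentsWithStats(red.astype(np.uint8))
for i in range(1,n):
    print('red',st[i],ce[i].round(1),onplane(c,ce[i],84).round(1))
    if st[i,4]>40:
        v,u=np.nonzero(l==i);Q=np.array([onplane(c,(a,b),84) for a,b in zip(u,v)])
        print('z',np.median(P[l==i],0)); vx,vy,_,_=cv2.fitLine(Q[:,:2].astype(np.float32),cv2.DIST_L2,0,.01,.01).ravel();print('lever ang',np.arctan2(vy,vx)); print(Q[Q[:,1].argmax()],Q[Q[:,1].argmin()])
Y=sorted(Y,key=lambda a:a[0]); d=Y[-1]-Y[0];print('yaw',np.arctan2(d[1],d[0]),np.hypot(*d[:2]),'ctr',(Y[0]+Y[-1])/2)
a=onplane(c,(140+395/3.2,140+286/3.2),99);b=onplane(c,(140+446/3.2,140+308/3.2),99);print('slot',a,b,np.arctan2(*(a-b)[1::-1]),(a+b)/2)
print('pivot',onplane(c,(140+258/3.2,140+283/3.2),88))
# depth edges of cover/housing for yaw
m=(np.abs(P[...,2]-76)<5)&(np.hypot(P[...,0]-465,P[...,1]+48)<85)&(P[...,1]<15)
pts=P[m][:,:2].astype(np.float32);print(cv2.minAreaRect(pts), np.median(P[m][:,2]))
for k in('red_bottle','petri','jar'):
    for d in search_frame(k,'top')[:4]: print(k,round(d['p'],2),np.round(d['rect']),onplane(c,d['rect'][:2],60).round())
E
```

```text
yel [269 217   2   5   9] [269.6 218.8] [498.9 -47.9  76. ]
yel [272 246   1   5   5] [272. 248.] [431.6 -53.6  76. ]
red [190 224  35   9 177] [207.2 227.2] [476.8  94.8  84. ]
z [477.37966822  95.27156202  83.27768296]
lever ang 1.4789386
[479.31015517 134.44289866  84.        ] [468.45273316  56.15221871  84.        ]
yaw 0.08536895856143295 67.51440970296231 ctr [465.21983605 -50.74354812  76.        ]
slot [470.79385134 -33.7860989   99.        ] [455.65506916 -69.48154721  99.        ] 1.1696801006890079 [463.22446025 -51.63382305  99.        ]
pivot [473.69731492  63.6153735   88.        ]
((466.1515197753906, -50.791072845458984), (108.37044525146484, 101.99698638916016), 4.809330940246582) 75.82136253080488
red_bottle 0.85 [158. 197.  24.  26.] [553. 221.  60.]
petri 0.75 [241. 169.  34.  36.] [623.  22.  60.]
jar 0.74 [386. 195.  36.  27.] [ 562. -328.   60.]
jar 0.39 [159. 197.  25.  24.] [553. 218.  60.]
```

```bash
cat > plan.py <<'E'
import numpy as np
from rig import get_state
R=lambda p:np.array([[np.cos(p),np.sin(p),0],[np.sin(p),-np.cos(p),0],[0,0,-1]])
def rows(wps,start=None):
    """wps: world (x,y,z,yaw,hand); prints rows in tool axes"""
    s=get_state(); p=np.array(s['ee_pos']);a=s['ee_rot'][2]
    if start is not None: p,a=np.array(start[:3],float),start[3]
    out=[]
    for *q,b,h in wps:
        q=np.array(q,float); db=(b-a+np.pi)%(2*np.pi)-np.pi
        n=max(int(np.ceil(max(np.linalg.norm(q-p)/39,abs(np.degrees(db))/6.9))),1)
        p0,a0=p.copy(),a
        for i in range(1,n+1):
            t=p0+(q-p0)*i/n; d=np.round(R(a).T@(t-p)/10,1); r=np.round(-np.degrees(a0+db*i/n-a),0)
            out.append([*d,r,h]); p=p+R(a)@d*10; a-=np.radians(r)
    print(len(out),'rows'); print([[float(round(v+0,2)) for v in o] for o in out],'\nend',p.round(1),round(a,3))
E
python3 - <<'E'
from plan import *
rows([(449,118,330,3.05,0),(449,118,290,3.05,0)])
E
```

```text
15 rows
[[-2.8, -2.6, 0.6, -1.0, 0.0], [-2.8, -2.6, 0.5, -2.0, 0.0], [-2.6, -2.8, 0.6, -1.0, 0.0], [-2.6, -2.7, 0.6, -2.0, 0.0], [-2.5, -2.9, 0.6, -1.0, 0.0], [-2.5, -2.9, 0.5, -1.0, 0.0], [-2.4, -3.0, 0.6, -2.0, 0.0], [-2.3, -3.0, 0.6, -1.0, 0.0], [-2.3, -3.1, 0.6, -2.0, 0.0], [-2.1, -3.1, 0.5, -1.0, 0.0], [-2.1, -3.2, 0.6, -2.0, 0.0], [-2.0, -3.3, 0.6, -1.0, 0.0], [-1.9, -3.3, 0.6, -1.0, 0.0], [0.0, 0.0, 2.0, 0.0, 0.0], [0.0, 0.0, 2.0, 0.0, 0.0]] 
end [449.  118.  289.7] 3.043
```

>>> step_arm:
  targets: [-2.8,-2.6,0.6,-1,0,-2.8,-2.6,0.5,-2,0,-2.6,-2.8,0.6,-1,0,-2.6,-2.7,0.6,-2,0,-2.5,-2.9,0.6,-1,0,-2.5,-2.9,0.5,-1,0,-2.4,-3.0,0.6,-2,0,-2.3,-3.0,0.6,-1,0,-2.3,-3.1,0.6,-2,0,-2.1,-3.1,0.5,-1,0,-2.1,-3.2,0.6,-2,0,-2.0,-3.3,0.6,-1,0]

```text
time_s: 2.1
ee_pos: [434.4, 151.2, 335.9]
ee_rot: [3.141, 0.001, 3.027]
contact_force: [0.3, 0.6, -0.6]
finger_gap: 0.001
grasp_force: 0.0
```

>>> step_arm:
  targets: [-1.9,-3.3,0.6,-1,0,0,0,2,0,0,0,0,2,0,0,0,0,0,0,0]

```text
time_s: 2.43
ee_pos: [447.4, 116.6, 286.6]
ee_rot: [-3.14, -0.007, 3.041]
contact_force: [-0.3, -0.2, -0.9]
finger_gap: -0.002
grasp_force: 0.0
```

Run:
```python
from plan import *
from h import *
s=get_state();print({k:np.round(s[k],3) for k in('time_s','ee_pos','ee_rot','finger_gap','joint_positions')},tip_reach)
c=cam('wrist');cv2.imwrite('pics/w1.png',cv2.cvtColor(c['frame'],cv2.COLOR_RGB2BGR))
c=cam('top');P,y,red=measure(c)
cv2.imwrite('pics/top1.png',cv2.resize(cv2.cvtColor(c['frame'],cv2.COLOR_RGB2BGR)[140:320,140:390],(750,540)))
```

```text
{'time_s': np.float64(2.433), 'ee_pos': array([447.426, 116.59 , 286.588]), 'ee_rot': array([-3.14 , -0.007,  3.041]), 'finger_gap': np.float64(-0.002), 'joint_positions': array([ 0.161,  0.157,  2.095,  0.   ,  0.897, -1.309])} 173.4
```

View pics/w1.png

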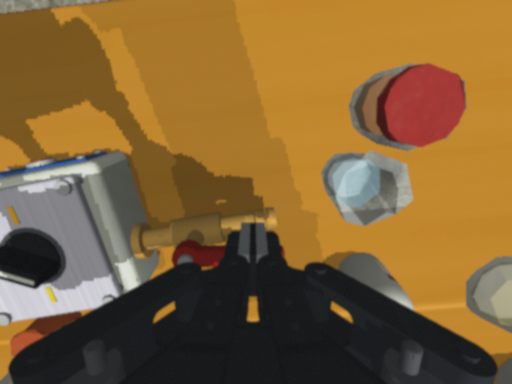

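The wrist view shows the closed fingertips at (255,235), on the robot side of the red lever (180–285, 250). The pipe is at (200,228) and the cup at (365,185), both clear. Next: descend beside the lever.

>>> step_arm:
  targets: [0,0,2.5,0,0,0,0,2.4,0,0,0,0,0,0,0]

```text
time_s: 2.78
ee_pos: [447.4, 118.3, 238.6]
ee_rot: [-3.14, -0.005, 3.044]
contact_force: [-1.0, -0.6, -0.1]
finger_gap: 0.002
grasp_force: 0.0
```

Run:
```python
from plan import *
piv=np.array([475,65]);w=[]
for i,f in enumerate(np.linspace(1.479,0.084-0.06,14)):
    u=np.array([np.cos(f),np.sin(f)]);t=np.array([np.sin(f),-np.cos(f)])
    q=piv+50*u-t*17; w.append((*q,241,f+np.pi/2,0))
rows(w,(449,118,240.7,3.043))
```

```text
15 rows
[[-1.4, 0.0, 0.0, 0.0, 0.0], [-0.5, 0.1, 0.0, 6.0, 0.0], [-0.6, 0.2, 0.0, 6.0, 0.0], [-0.6, 0.2, 0.0, 7.0, 0.0], [-0.6, 0.1, 0.0, 6.0, 0.0], [-0.5, 0.2, 0.0, 7.0, 0.0], [-0.6, 0.1, 0.0, 6.0, 0.0], [-0.6, 0.2, 0.0, 6.0, 0.0], [-0.3, 0.1, 0.0, 3.0, 0.0], [-0.2, 0.0, 0.0, 4.0, 0.0], [-0.6, 0.2, 0.0, 6.0, 0.0], [-0.6, 0.2, 0.0, 7.0, 0.0], [-0.5, 0.1, 0.0, 6.0, 0.0], [-0.6, 0.2, 0.0, 7.0, 0.0], [-0.6, 0.1, 0.0, 6.0, 0.0]] 
end [524.2  82.9 240.7] 1.594
```

>>> step_arm:
  targets: [-1.4,0,0,0,0,-0.5,0.1,0,6,0,-0.6,0.2,0,6,0,-0.6,0.2,0,7,0,-0.6,0.1,0,6,0,-0.5,0.2,0,7,0,-0.6,0.1,0,6,0,-0.6,0.2,0,6,0]

```text
time_s: 3.45
ee_pos: [502.8, 110.9, 242.3]
ee_rot: [-3.141, -0.001, 2.271]
contact_force: [-1.7, 1.1, -0.3]
finger_gap: -0.001
grasp_force: 1.0
```

>>> step_arm:
  targets: [-0.5,0.1,0,7,0,-0.6,0.2,0,6,0,-0.6,0.2,0,7,0,-0.5,0.1,0,6,0,-0.6,0.2,0,7,0,-0.6,0.1,0,6,0,0,0,0,0,0]

```text
time_s: 4.03
ee_pos: [524.8, 85.8, 242.7]
ee_rot: [3.14, -0.008, 1.588]
contact_force: [-0.7, 11.7, -1.3]
finger_gap: -0.004
grasp_force: 6.0
```

```bash
cat > m.py <<'E'
from h import *
s=get_state();print({k:np.round(s[k],3) for k in('time_s','ee_pos','ee_rot','contact_force','torque','joint_positions')})
c=cam('top');P,y,red=measure(c)
u,v=np.nonzero(red)[::-1];Q=np.array([onplane(c,(a,b),84) for a,b in zip(u,v)])
vx,vy,_,_=cv2.fitLine(Q[:,:2].astype(np.float32),cv2.DIST_HUBER,0,.01,.01).ravel();print('n',len(u),'lever joint',1.655-np.arctan2(vy,vx),Q.mean(0))
E
python3 m.py
```

```text
{'time_s': np.float64(4.033), 'ee_pos': array([524.762,  85.793, 242.735]), 'ee_rot': array([ 3.14 , -0.008,  1.588]), 'contact_force': array([-0.739, 11.701, -1.281]), 'torque': array([1.966, 0.138, 0.064]), 'joint_positions': array([0.078, 0.348, 1.96 , 0.01 , 0.832, 0.054])}
n 15 lever joint 1.5419095 [482.73995869  58.89667074  84.        ]
```

The 11.7 N force against the stop shows the lever is closed. Next: back off, rise and go above the fastener.

Run:
```python
from plan import *
rows([(524.5,113,240,1.588,0),(524.5,113,310,1.588,.6),(465,-51,310,1.17,.6)],(524.5,83,240.7,1.588))
```

```text
8 rows
[[3.0, 0.1, 0.1, 0.0, 0.0], [0.0, 0.0, -3.5, 0.0, 0.6], [0.0, 0.0, -3.5, 0.0, 0.6], [-3.3, -1.3, 0.0, 5.0, 0.6], [-3.3, -0.9, 0.0, 5.0, 0.6], [-3.4, -0.7, 0.0, 4.0, 0.6], [-3.5, -0.4, 0.0, 5.0, 0.6], [-3.5, -0.1, 0.0, 5.0, 0.6]] 
end [465.5 -51.2 309.7] 1.169
```

>>> step_arm:
  targets: [3.0,0.1,0.1,0,0,0,0,-3.5,0,0.6,0,0,-3.5,0,0.6,-3.3,-1.3,0,5,0.6,-3.3,-0.9,0,5,0.6,-3.4,-0.7,0,4,0.6,-3.5,-0.4,0,5,0.6,-3.5,-0.1,0,5,0.6,0,0,0,0,0.6,0,0,0,0,0.6]

```text
time_s: 4.92
ee_pos: [466.3, -52.5, 311.8]
ee_rot: [3.139, -0.001, 1.173]
contact_force: [0.3, -0.4, 0.2]
finger_gap: 0.6
grasp_force: 0.0
```

```bash
python3 m.py
python3 - <<'E'
from h import *
c=cam('wrist');cv2.imwrite('pics/w2.png',cv2.cvtColor(c['frame'],cv2.COLOR_RGB2BGR))
print([(k,[(round(m['p'],2),np.round(m['location']),onplane(c,m['location'],z).round(1)) for m in mark_of(k,'wrist')[:1]]) for k,z in(('fastener_grip',88.5),('cover_top',76))])
print(get_state()['finger_gap'], proj(c,np.array([465.3,-51,99])))
E
```

```text
{'time_s': np.float64(4.917), 'ee_pos': array([466.253, -52.538, 311.807]), 'ee_rot': array([ 3.139e+00, -1.000e-03,  1.173e+00]), 'contact_force': array([ 0.34 , -0.384,  0.163]), 'torque': array([ 0.014, -0.014, -0.017]), 'joint_positions': array([-0.205,  0.126,  2.068,  0.   ,  0.945,  0.192])}
n 161 lever joint 1.6262723 [507.23966477  68.20434574  84.        ]
[('fastener_grip', [(0.79, array([247., 202.]), array([463.8, -46.7,  88.5]))]), ('cover_top', [(0.94, array([250., 201.]), array([464.3, -50.8,  76. ]))])]
0.6005508399547037 [251.37690644 212.02047674]
```

View pics/w2.png

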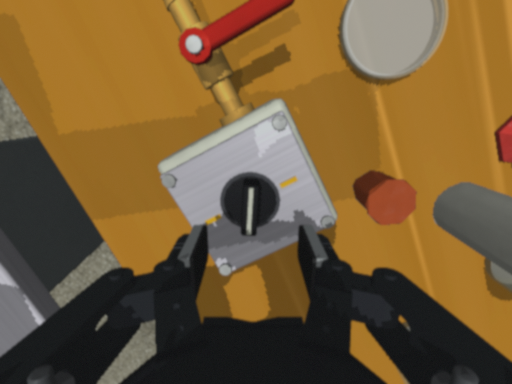

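The wrist view shows the bar's slot from (250,187) to (249,234), parallel to the fingers. It sits about 3 px left of the finger midline (253). The lever now points across the pipe, at (195,43)–(290,0). Next: descend and grip.

>>> step_arm:
  targets: [0.1,-0.2,2.8,0,0.6,0,0,2.8,0,0.6,0,0,0,0,0.5,0,0,0,0,0.3,0,0,0,0,0.1,0,0,0,0,0,0,0,0,0,0,0,0,0,0,0]
  grip_force: 40

```text
time_s: 5.78
ee_pos: [465.4, -49.6, 255.0]
ee_rot: [3.139, -0.001, 1.175]
contact_force: [0.9, 3.0, 2.1]
finger_gap: 0.126
grasp_force: 42.3
```

>>> step_arm:
  targets: [0,0,0,6,0,0,0,0,6,0,0,0,0,6,0,0,0,0,6,0,0,0,0,6,0,0,0,0,6,0,0,0,0,6,0,0,0,0,6,0,0,0,0,6,0,0,0,0,6,0,0,0,0,3,0,0,0,0,0,0]

```text
time_s: 6.78
ee_pos: [466.0, -50.7, 255.0]
ee_rot: [3.139, -0.005, 0.075]
contact_force: [3.3, -3.2, 0.1]
finger_gap: 0.126
grasp_force: 42.0
```

```bash
python3 m.py
python3 - <<'E'
from h import *
c=cam('wrist');cv2.imwrite('pics/w3.png',cv2.cvtColor(c['frame'],cv2.COLOR_RGB2BGR))
E
```

```text
{'time_s': np.float64(6.783), 'ee_pos': array([465.991, -50.656, 254.976]), 'ee_rot': array([ 3.139, -0.005,  0.075]), 'contact_force': array([ 3.311, -3.211,  0.09 ]), 'torque': array([-0.496, -0.466, -0.033]), 'joint_positions': array([-2.010e-01,  2.210e-01,  2.100e+00, -2.000e-03,  8.150e-01,
        1.296e+00])}
n 179 lever joint 1.5628476 [503.68362003  67.24569911  84.        ]
```

View pics/w3.png

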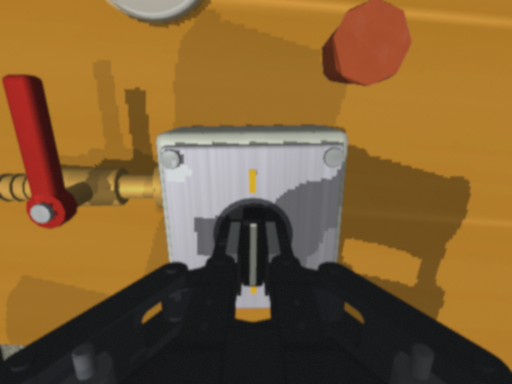

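The slot at column 253 lines up with the yellow marks (253,180) and (253,291), and the lever is square across the pipe. Next: press the cover down.

>>> step_arm:
  targets: [0,0,0.3,0,0,0,0,0.3,0,0,0,0,0.3,0,0,0,0,0.3,0,0,0,0,0,0,0,0,0,0,0,0]
  grip_force: 60

```text
time_s: 7.38
ee_pos: [466.6, -50.7, 246.7]
ee_rot: [3.14, -0.002, 0.078]
contact_force: [-7.1, -2.3, 33.1]
finger_gap: 0.121
grasp_force: 68.3
```

>>> step_arm:
  targets: [0,0,0,0,0,0,0,0,0,0,0,0,0,0,0]

```text
time_s: 7.63
ee_pos: [466.6, -50.7, 246.7]
ee_rot: [3.139, -0.003, 0.078]
contact_force: [-6.9, -2.5, 31.8]
finger_gap: 0.124
grasp_force: 68.3
```

```bash
python3 m.py
python3 - <<'E'
from h import *
for n in('top','wrist'):
    c=cam(n);P=cloud(c);hs=cv2.cvtColor(c['frame'],cv2.COLOR_RGB2HSV)
    d=P-np.array([465.5,-51,0]);a=.084;X=d[...,0]*np.cos(a)+d[...,1]*np.sin(a);Y=-d[...,0]*np.sin(a)+d[...,1]*np.cos(a)
    m=(np.abs(X-40)<8)&(np.abs(Y)<30)&(P[...,2]>50)&(P[...,2]<82);print(n,m.sum(),np.median(P[m][:,2]))
    if n=='wrist': cv2.imwrite('pics/w4.png',cv2.cvtColor(c['frame'],cv2.COLOR_RGB2BGR))
E
```

```text
{'time_s': np.float64(7.633), 'ee_pos': array([466.566, -50.707, 246.708]), 'ee_rot': array([ 3.139e+00, -3.000e-03,  7.800e-02]), 'contact_force': array([-6.889, -2.476, 31.755]), 'torque': array([-0.408,  1.254, -0.048]), 'joint_positions': array([-2.010e-01,  2.380e-01,  2.101e+00, -2.000e-03,  8.000e-01,
        1.294e+00])}
n 177 lever joint 1.5637895 [503.64767919  67.29172706  84.        ]
top 0 nan
wrist 2986 67.89782300629804
  return _methods._mean(a, axis=axis, dtype=dtype,
  ret = ret.dtype.type(ret / rcount)
```

View pics/w4.png

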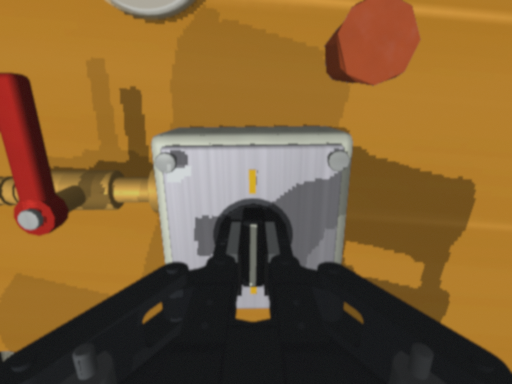

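The cover top measures 67.9 mm, against 68 mm when home. The slot is still in line at column 253 and the lever is closed, so I'm handing in.

```bash
python3 -c "
from rig import *
print(job_done())"
```

```text
the job is handed in; nothing more can be done
None
```

I closed the stopcock (lever measured at about 1.56 rad), lined the slot up with the yellow marks, and handed the job in with the fingers still holding the cover fully down at about 32 N. The hand-in returned no verdict.

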